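# Set the display-case lamp dimmer on the salad counter

### The arm

A 7-joint arm with a two-finger parallel gripper is mounted at the origin on the work surface. World frame = base frame: x ahead of the robot, y to its left, z up, the work surface at z = 0. Lengths are in m, angles in degrees, forces in N, time in s.
With the tool pointing down it reaches from about 0.35 to 0.9 m from the base axis. Payload 7.2 kg.
Tool frame: the origin (TCP) lies between the finger pads; the fingertips stand 25 mm ahead of it and the grasp point (between the pads) lies 6 mm ahead of it; x points along the fingers, y is the direction in which the jaws open and shut, and the axes are right-handed (so a half turn about x gives the same grasp; the last joint's range is limited). The gripper opens to 85 mm and grips with 20 to 120 N. Pads are 22 mm wide; open, the fingers measure 114 mm over their backs; the gripper's body (76 mm by 85 mm) begins 54 mm behind the grasp point. The pads swing forward as they close: fully open they stand 13 mm farther back than shut.
Start: joints at [-71.287, 23.554, -0.728, 91.456, 0.321, 64.991, -4.71], TCP at [0.24, 0.577, 0.256] pointing down, gripper open.
Joint ranges: [-169.25, 169.25], [-16.82, 113.86], [-84.01, 82.57], [7.8, 145.47], [-59.2, 239.2], [7.22, 106.19], [-163.78, 163.78]. Speed limits (degrees/s): [136.94, 136.94, 172.46, 172.46, 180, 180, 180].

### API

Orientations are given as a 3x3 rotation matrix whose columns are the frame's x, y, z axes.
In Python, from workcell import telemetry, vision, manip, models gives the robot as it stands.
- The arm moves only by the shell command python3 -m handwheel 'ROWS' [FORCE]. ROWS is text: rows parted by semicolons, each of 7 numbers parted by spaces: the shift along the world's x, y, z in mm, then the turn, a rotation vector about the world's x, y, z in degrees, then the opening, from 0 (shut) to 1 (fully open). A call has 1 to 5 rows; each row shifts and turns the pose as measured when the row begins; what a row does not reach is not made up. A row lasts 1/8 s, in which the tool goes at most 62.5 mm and 10.7 degrees, less where a joint would pass 70% of its speed; a pose out of reach is approached as far as the arm can. A call is refused whole if a number of a shift passes 62.5 or a number of a turn 10.7, either way. A call with a gripper value outside its range is refused whole. The fingers move at their own pace and stop on an object; FORCE is the grip in N (left out, the last holds). Time passes only in rows, so rows that do not move let the fingers close. It gives the time, the measured TCP pose, the force and the opening at its end, in the units of the state.
- telemetry.read_state(): the state, without advancing time (a new reading comes with each control period).
- vision.capture(name): name is "scene" or "top" or "wrist"; returns (picture, depth): 480x640x3 uint8, red, green, blue; 480x640 float32, m along the optical axis (not along the pixel's ray), 0 where there is no reading.
- vision.calibration(name): a dict with "mtx" (3x3 intrinsics, pixels), "extrinsics" (4x4, takes a point from camera to world coordinates); the wrist camera has in their place "tool_from_camera" (4x4, takes a point from camera to tool coordinates, whose origin is the TCP and whose axes are the tool frame's). Camera axes: x right, y down, z forward; pixel columns grow to the right and rows downward; lengths in m; the calibration is good to about 2 mm. The wrist camera is an equidistant fisheye: a pixel r from the principal point sees the ray r / f radians off the axis. A picture is of the moment at which its call begins: read the wrist's pose just before it. calibration takes no time and is no camera call.
- manip.finish_job(): hands the job in, once; it reports no verdict.
Trained networks look in the newest picture that a camera, given by its name, has taken for a name from the list of things; names that differ only in an ending like _2 or _b are one class to them, and where a whole thing is asked for, a point or a joint stands for the part that bears it (a point fixed in the world has none). Each returns a list of dicts, best first, with "conf" (0 to 1); they miss things now and then, are a little off and sometimes report something else, mostly with a low value. They report only what shows in the picture. A call takes as long as a camera call.
- models.boxes_of(camera, name): "rect" ([left, top, right, bottom] in pixels, round what is visible of it).
- models.cut_out(camera, name): "mask" (480x640 bool, what is visible of it) and "rect" ([left, top, right, bottom] in pixels, round what is visible of it).
The state is a dict: "time": time; "qpos": joint angles; "joint_vel": joint speeds; "joint_efforts": joint torques, N m; "tcp_pos": TCP position; "tool_rot": TCP orientation; "wrist_force": force on the tool from outside, world axes, zero at the start; "torque": the same for the moment, N m; "opening": finger opening in m.
Only numpy, scipy, OpenCV 4.12 (cv2) and the standard library are available. Lean on these libraries where they do the work, as an engineer would, in place of code of your own. Each camera call takes 0.05 s, during which the arm holds its last target. There are 200 camera calls.

### The job

Turn the chilled display's lamps to their middle setting: with one fingertip (closed fingers will do) roll the large knurled thumbwheel of the lamp dimmer towards the robot, two or three clicks, until the pale index bar on its rim stands straight up, in line with the dark pointers on either side. Leave the smaller thermostat wheel as it is set and do not knock over the black pepper mill.

Things in the scene. Friction and masses are not known exactly. Their poses are not given: they have to be found in the camera images.
- dimmer_wheel (a joint): Large black knurled wheel, 56 mm across, 22 wide, half out of a fixed white box 130x90x50 mm. Value: lean of its pale index bar (5 mm wide, flush) in rad: 0 straight up, + away from the robot; starts 1 to 1.5, limits -2, 2. A click is 0.52 rad, 15 mm of rim, no felt notches. 0.04 N m of friction holds it. A tip pressing 5 N on its top and drawn along the box's -x lowers the value 1 rad per 28 mm.
- dimmer_axle (a point): Centre of the large wheel, 58 mm above the counter, 8 mm above its box's top. Fixed to the box, does not turn with the wheel: x level, across the axle, away from the robot; y along the axle; z up. The box is turned up to 20 degrees. The rim's top is 28 mm above this point. Close on either side of the wheel stands a thin white cheek with a dark pointer, up to 16 mm above this point.
- thermostat_index (a point): Pale index bar on the rim of the small wheel, 36 mm across, 14 mm wide, half out of a smaller fixed white box 100x75x50 mm. The point lies on the rim, 18 mm from the axle (58 mm above the counter), and turns with the wheel; it must stay where it is. The two boxes stand either way round, left and right, their centres at least 250 mm apart.
- mill: Black pepper mill, 52 mm across, 122 mm tall, about 0.2 kg, standing loose between the two boxes and a little farther from the robot. Its origin is the centre of its underside, z up. It must stay standing.

How it is judged (in metres and radians):
At the end, for the whole second after the job is handed in: The large dimmer wheel is at rest with its index bar within half a click (15 degrees, 0.26 rad) of straight up; the small wheel's index is within 5 mm of where it was; the pepper mill stands upright (value of joint dimmer_wheel between -0.26 and 0.26 rad and velocity of joint dimmer_wheel between -0.05 and 0.05 rad/s and distance of thermostat_index from where it was at the start of the episode below 0.005 m and angle between mill's own z axis and vertical below 0.2 rad); the robot touches nothing.
It fails at once if the small thermostat wheel is turned (its index moves more than 6 mm) (distance of thermostat_index from where it was at the start of the episode above 0.006 m).
It fails at once if the pepper mill is knocked over (tilts more than 30 degrees) (angle between mill's own z axis and vertical above 0.52 rad).
It also fails if it takes over 35 s, if anything falls off the work surface, if the arm or the gripper's body presses on something with over 40 N, if the wrist force passes 120 N, or if a joint passes its speed limit or range.

## Working session

There is one attempt and no reset: what is moved stays moved. The work goes in short steps, Python scripts to look and compute and a shell command to move; the robot and the scene stay as the last step left them, time stands still between calls to the robot, and variables do not carry over. Pictures are saved under pics/ and viewed, about 8 in all and at most 12, crops included, and the job is handed in when it is done.

```bash
mkdir -p pics; ls; cat > h.py <<'E'
import numpy as np, cv2
from workcell import telemetry, vision, manip, models
def world(cam, us, vs, d):
    c=vision.calibration(cam); K=np.array(c["mtx"]); T=np.array(c["extrinsics"])
    P=np.stack([(us-K[0,2])/K[0,0]*d,(vs-K[1,2])/K[1,1]*d,d],-1)
    return P@T[:3,:3].T+T[:3,3]
def save(n,im): cv2.imwrite("pics/"+n,im[...,::-1])
E
python3 - <<'E'
from h import *
s=telemetry.read_state(); print(s)
ims=[]
for c in ["scene","top"]:
    im,d=vision.capture(c); np.savez(f"/tmp/{c}.npz",im=im,d=d); ims.append(im)
    for n in ["dimmer_wheel","thermostat_index","mill"]:
        for r in models.cut_out(c,n)[:2]:
            v,u=np.nonzero(r["mask"]&(d>0)); P=world(c,u,v,d[v,u])
            print(c,n,round(r["conf"],2),np.round(r["rect"]),np.round(np.median(P,0),3),np.round(np.percentile(P,2,0),3),np.round(np.percentile(P,98,0),3))
save("a.png",cv2.resize(np.vstack(ims),(400,600)) if 0 else cv2.resize(np.hstack(ims),(800,300)))
save("top.png",ims[1])
E
```

```text
pics
{'time': 0.0, 'qpos': array([-71.28661969,  23.60010498,  -0.72859571,  91.50635316,
         0.32159379,  64.99117266,  -4.7083656 ]), 'joint_vel': array([-0.03930174,  0.05054896,  0.10602942, -0.08933229,  0.02315877,
        0.01053263, -0.05365829]), 'joint_efforts': array([-4.12457875e-04, -6.00629640e+01,  6.82102684e-01, -2.99396896e+01,
        1.37690990e-02,  1.13507628e-02,  3.21572955e-06]), 'tcp_pos': array([0.24024937, 0.57645834, 0.25543561]), 'tool_rot': array([[-5.20853035e-04,  3.84579087e-01,  9.23091899e-01],
       [-1.58487201e-03,  9.23090548e-01, -3.84579418e-01],
       [-9.99998608e-01, -1.66329187e-03,  1.28714116e-04]]), 'wrist_force': array([-0.05575307, -0.39437017,  0.22566614]), 'torque': array([-0.00296007, -0.03038098,  0.01757786]), 'opening': 0.08519014290957604}
scene dimmer_wheel 0.56 [202. 281. 236. 314.] [ 0.582 -0.178  0.079] [ 0.552 -0.196  0.056] [ 0.6   -0.162  0.088]
scene thermostat_index 0.79 [382. 198. 400. 216.] [0.549 0.153 0.07 ] [0.531 0.141 0.053] [0.562 0.164 0.079]
top dimmer_wheel 0.71 [420. 224. 445. 266.] [ 0.569 -0.175  0.08 ] [ 0.545 -0.194  0.05 ] [ 0.598 -0.162  0.088]
top thermostat_index 0.56 [212. 240. 229. 264.] [0.543 0.154 0.071] [0.527 0.145 0.049] [0.563 0.169 0.078]
top mill 0.94 [303. 181. 338. 225.] [ 0.624 -0.001  0.106] [ 0.61  -0.024  0.002] [0.651 0.022 0.123]
```

```bash
python3 - <<'E'
from h import *
a=np.load("/tmp/top.npz");im,d=a["im"],a["d"]
b=np.load("/tmp/scene.npz")["im"]
save("b.png",np.hstack([cv2.resize(im[205:285,390:470],(400,400),interpolation=2),cv2.resize(b[258:338,180:260],(400,400),interpolation=2)]))
v,u=np.mgrid[:480,:640]; P=world("top",u,v,d)
# box orientation: points at box-top height around wheel
m=(abs(P[...,2]-.05)<.006)&(np.hypot(P[...,0]-.573,P[...,1]+.177)<.11)&(d>0)
r=cv2.minAreaRect((P[m][:,:2]*1000).astype(np.float32)); print("box",r,m.sum())
m=(P[...,2]>.08)&(np.hypot(P[...,0]-.573,P[...,1]+.177)<.06)&(d>0)
r=cv2.minAreaRect((P[m][:,:2]*1000).astype(np.float32)); print("wheel top",r,m.sum(),P[m].max(0))
E
```

```text
box ((573.1143798828125, -177.5707550048828), (129.89657592773438, 90.37421417236328), 13.078064918518066) 3682
wheel top ((571.5977783203125, -178.01486206054688), (41.671356201171875, 22.516368865966797), 13.557771682739258) 345 [ 0.59176122 -0.16379388  0.09008989]
```

View pics/a.png

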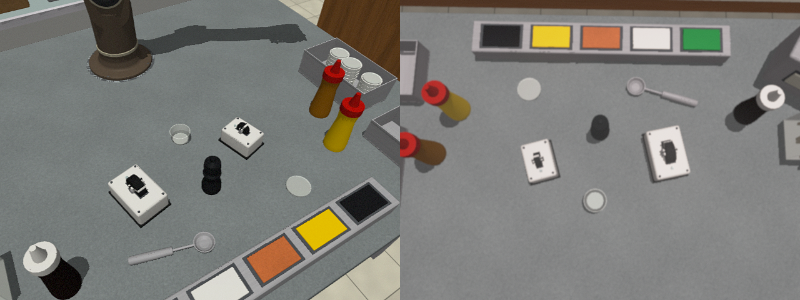

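View pics/b.png

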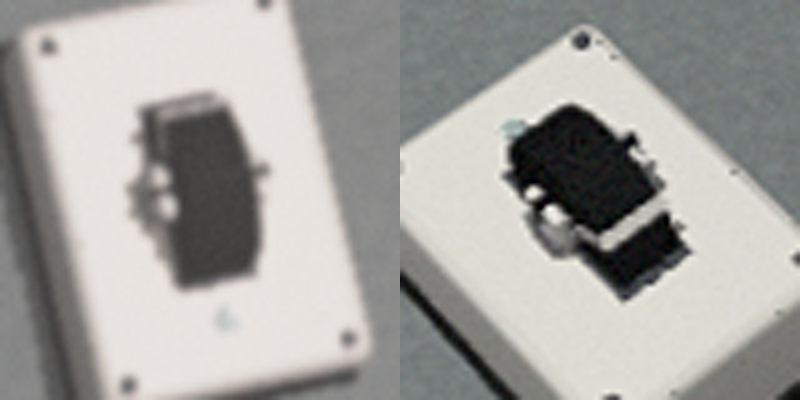

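```bash
python3 - <<'E'
from h import *
d=np.load("/tmp/scene.npz")["d"]; im=np.load("/tmp/scene.npz")["im"]
v,u=np.mgrid[297:308,220:235]; P=world("scene",u,v,d[297:308,220:235])
g=im[297:308,220:235].min(-1); m=g>130
ex=np.array([np.cos(np.radians(13.3)),np.sin(np.radians(13.3))]);
X=(P[...,:2]-[.573,-.1775])@ex; Z=P[...,2]-.058
r=np.hypot(X,Z); m&=(abs(r-.028)<.006)&(X>0)
print(m.sum(),np.round(np.c_[X[m],Z[m],r[m]][::3],3),"angle",np.median(np.arctan2(X[m],Z[m])))
E
python3 -m handwheel '22 -50 0 0 0 9 0;22 -50 0 0 0 9 0;22 -50 0 0 0 9 0;22 -50 0 0 0 9 0;22 -50 0 0 0 0 0' 20
```

```text
49 [[0.021 0.017 0.027]
 [0.022 0.017 0.028]
 [0.022 0.018 0.029]
 [0.022 0.013 0.026]
 [0.023 0.017 0.028]
 [0.022 0.019 0.029]
 [0.023 0.015 0.027]
 [0.022 0.018 0.028]
 [0.023 0.014 0.027]
 [0.022 0.016 0.027]
 [0.024 0.015 0.028]
 [0.022 0.016 0.027]
 [0.023 0.012 0.026]
 [0.023 0.016 0.028]
 [0.023 0.018 0.029]
 [0.024 0.014 0.028]
 [0.023 0.012 0.025]] angle 0.9532821064975867
time: 1.02
tcp_pos: [0.3498, 0.3234, 0.2555]
tool_rot: [[-0.0, -0.259, 0.966], [0.001, 0.966, 0.259], [-1.0, 0.001, 0.0]]
wrist_force: [0.5, -0.1, 0.5]
opening: 0.0005
```

```bash
python3 -m handwheel '22 -50 0 0 0 0 0;22 -50 0 0 0 0 0;22 -50 0 0 0 0 0;22 -50 0 0 0 0 0;22 -50 0 0 0 0 0'
```

```text
time: 1.65
tcp_pos: [0.4628, 0.0647, 0.2575]
tool_rot: [[0.004, -0.259, 0.966], [0.004, 0.966, 0.259], [-1.0, 0.003, 0.005]]
wrist_force: [0.8, -0.3, -0.7]
opening: -0.0003
```

```bash
python3 -m handwheel '24 -48 0 0 0 0 0;24 -48 0 0 0 0 0;24 -48 0 0 0 0 0;24 -48 0 0 0 0 0;22 -48 0 0 0 0 0'; python3 -m handwheel '0 0 0 0 0 0 0'
```

```text
time: 2.28
tcp_pos: [0.5844, -0.1832, 0.2591]
tool_rot: [[0.009, -0.261, 0.965], [0.005, 0.965, 0.261], [-1.0, 0.003, 0.01]]
wrist_force: [-0.4, 1.0, -0.2]
opening: 0.0
time: 2.4
tcp_pos: [0.5845, -0.1882, 0.2588]
tool_rot: [[0.009, -0.255, 0.967], [0.002, 0.967, 0.255], [-1.0, -0.0, 0.009]]
wrist_force: [-0.6, -0.1, -0.3]
opening: -0.0003
```

```bash
python3 -m handwheel '0 6 -45 0 -0.5 0 0;0 6 -45 0 0 0 0;0 1 -43 0 0 0 0;0 0 0 0 0 0 0'
```

```text
time: 2.9
tcp_pos: [0.5846, -0.1723, 0.1235]
tool_rot: [[0.02, -0.257, 0.966], [0.004, 0.966, 0.257], [-1.0, -0.001, 0.02]]
wrist_force: [-0.3, -0.1, 0.6]
opening: -0.0002
```

```bash
python3 - <<'E'
from h import *
s=telemetry.read_state(); im,d=vision.capture("wrist"); im2,_=vision.capture("scene")
print(s["tcp_pos"],s["wrist_force"])
save("c.png",np.hstack([cv2.resize(im,(480,360)),cv2.resize(im2[240:340,160:260],(320,360),interpolation=2)[:, :]]))
E
```

```text
[ 0.58462719 -0.17229992  0.12354983] [-0.2804817  -0.07566223  0.56513588]
```

View pics/c.png

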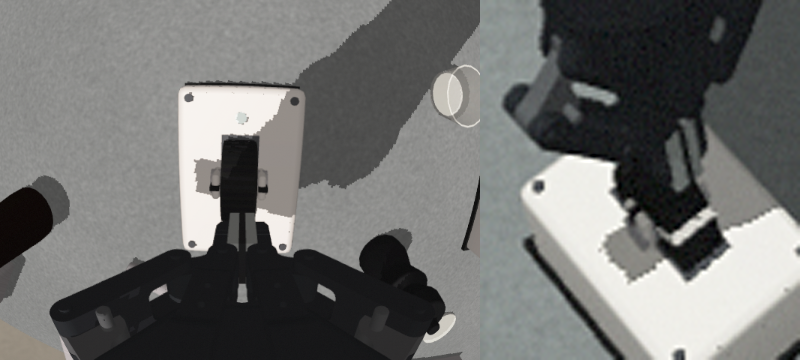

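```bash
python3 -m handwheel '0 -2 -9 0 -1 0 0;0 0 -2 0 0 0 0'; python3 -m handwheel '0 0 -2 0 0 0 0'
```

```text
time: 3.25
tcp_pos: [0.5901, -0.176, 0.1213]
tool_rot: [[0.052, -0.256, 0.965], [0.001, 0.966, 0.257], [-0.999, -0.012, 0.05]]
wrist_force: [-0.3, 0.2, -0.2]
opening: -0.0005
time: 3.38
tcp_pos: [0.5911, -0.1762, 0.1211]
tool_rot: [[0.054, -0.256, 0.965], [0.001, 0.966, 0.257], [-0.999, -0.013, 0.053]]
wrist_force: [0.4, -0.0, -0.6]
opening: -0.0002
```

```bash
python3 -c "
from h import *
s=telemetry.read_state();print(s['qpos'],s['joint_efforts'])"
```

```text
[ -0.53775535  30.16179123  17.79906045 103.56021146 -13.68745999
  45.28457339 129.08853851] [ 4.27679415e-02 -5.99229312e+01  5.98466948e+00 -2.41968513e+01
 -5.68755437e-02 -2.09959578e-01 -8.19221372e-03]
```

```bash
python3 -m handwheel '-3 0 0 0 1.5 0 0;-3 0 0 0 1.5 0 0;0 0 0 0 0 0 0'; python3 -m handwheel '0 0 -5 0 0 0 0'
```

```text
time: 3.75
tcp_pos: [0.5858, -0.1762, 0.1228]
tool_rot: [[-0.0, -0.257, 0.966], [0.001, 0.966, 0.257], [-1.0, 0.001, 0.0]]
wrist_force: [0.2, 0.2, 0.7]
opening: 0.0
time: 3.88
tcp_pos: [0.5861, -0.1762, 0.1179]
tool_rot: [[0.001, -0.257, 0.966], [0.0, 0.966, 0.257], [-1.0, 0.0, 0.001]]
wrist_force: [-0.5, 0.3, -0.2]
opening: 0.0001
```

```bash
python3 -m handwheel '-2 0 -4 0 0 0 0'; python3 -m handwheel '0 0 -2 0 0 0 0'; python3 -m handwheel '0 0 -2 0 0 0 0'
```

```text
time: 4.0
tcp_pos: [0.5839, -0.1761, 0.1132]
tool_rot: [[0.0, -0.257, 0.966], [0.0, 0.966, 0.257], [-1.0, 0.0, 0.0]]
wrist_force: [0.4, 0.5, 0.0]
opening: -0.0002
time: 4.12
tcp_pos: [0.5834, -0.1761, 0.1107]
tool_rot: [[-0.001, -0.257, 0.966], [0.001, 0.966, 0.257], [-1.0, 0.001, -0.001]]
wrist_force: [-1.6, -0.6, 4.8]
opening: 0.0001
time: 4.25
tcp_pos: [0.5848, -0.1759, 0.11]
tool_rot: [[0.002, -0.257, 0.966], [0.001, 0.966, 0.257], [-1.0, 0.0, 0.003]]
wrist_force: [1.3, 3.1, 17.4]
opening: 0.0001
```

```bash
python3 -m handwheel '-4 -1 -0.5 0 0 0 0;-4 -1 -0.5 0 0 0 0'; python3 -m handwheel '-4 -1 -0.5 0 0 0 0;-4 -1 -0.5 0 0 0 0'
```

```text
time: 4.5
tcp_pos: [0.5801, -0.1769, 0.1111]
tool_rot: [[0.01, -0.259, 0.966], [0.001, 0.966, 0.259], [-1.0, -0.001, 0.01]]
wrist_force: [0.6, 1.9, 2.6]
opening: 0.0
time: 4.75
tcp_pos: [0.573, -0.1785, 0.1111]
tool_rot: [[0.012, -0.259, 0.966], [0.002, 0.966, 0.259], [-1.0, -0.002, 0.013]]
wrist_force: [0.7, 2.6, 5.7]
opening: -0.0001
```

```bash
python3 -m handwheel '-4 -1 -0.5 0 0 0 0;-4 -1 -0.5 0 0 0 0'; python3 -m handwheel '0 0 15 0 0 0 0;0 0 15 0 0 0 0;0 0 0 0 0 0 0'
cat > ang.py <<'E'
from h import *
import sys
im2,d=vision.capture("scene"); im,_=vision.capture("wrist"); 
ex=np.array([np.cos(np.radians(13.3)),np.sin(np.radians(13.3))]);ey=np.array([-ex[1],ex[0]])
v,u=np.mgrid[270:320,190:250]; P=world("scene",u,v,d[270:320,190:250])
X=(P[...,:2]-[.573,-.1775])@ex; Y=(P[...,:2]-[.573,-.1775])@ey; Z=P[...,2]-.058
m=(im2[270:320,190:250].min(-1)>110)&(abs(np.hypot(X,Z)-.028)<.004)&(abs(Y)<.011)&(Z>.004)
a=np.arctan2(X[m],Z[m]); print(m.sum(),"angle med",np.round(np.percentile(a,[10,50,90]),2))
save(sys.argv[1],np.hstack([cv2.resize(im[100:340,160:480],(440,330)),cv2.resize(im2[250:330,170:250],(330,330),interpolation=2)]))
E
python3 ang.py d.png
```

```text
time: 5.0
tcp_pos: [0.5655, -0.1802, 0.111]
tool_rot: [[0.015, -0.259, 0.966], [0.002, 0.966, 0.259], [-1.0, -0.002, 0.015]]
wrist_force: [1.7, 1.1, 6.4]
opening: 0.0001
time: 5.38
tcp_pos: [0.5638, -0.1812, 0.1424]
tool_rot: [[0.012, -0.258, 0.966], [0.002, 0.966, 0.258], [-1.0, -0.001, 0.012]]
wrist_force: [0.8, -0.5, -1.4]
opening: -0.0001
59 angle med [0.2  0.29 0.37]
```

View pics/d.png

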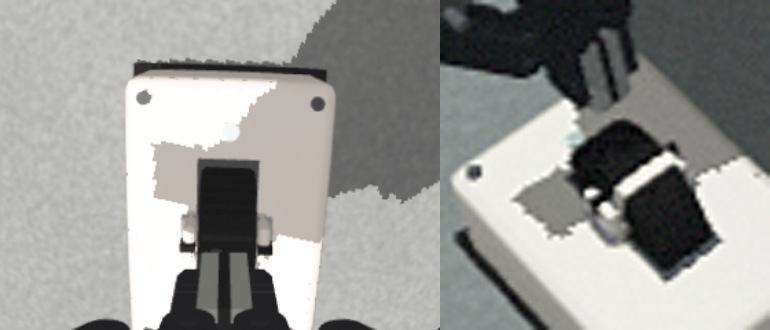

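```bash
python3 -m handwheel '13 4 0 0 0.7 0 0;0 0 -25 0 0 0 0;0 0 0 0 0 0 0'; python3 -m handwheel '0 0 -4 0 0 0 0'
```

```text
time: 5.85
tcp_pos: [0.5758, -0.1764, 0.1146]
tool_rot: [[-0.004, -0.258, 0.966], [0.003, 0.966, 0.258], [-1.0, 0.004, -0.004]]
wrist_force: [-0.1, 0.3, 0.5]
opening: 0.0001
time: 5.98
tcp_pos: [0.5762, -0.1766, 0.111]
tool_rot: [[-0.004, -0.258, 0.966], [0.002, 0.966, 0.258], [-1.0, 0.003, -0.003]]
wrist_force: [-0.4, 0.0, 5.1]
opening: 0.0
```

```bash
python3 -m handwheel '-4 -1 -0.5 0 0 0 0;-4 -1 -0.5 0 0 0 0'; python3 -m handwheel '-1.5 -0.5 -0.5 0 0 0 0'
```

```text
time: 6.22
tcp_pos: [0.5689, -0.1789, 0.1112]
tool_rot: [[-0.001, -0.258, 0.966], [0.002, 0.966, 0.258], [-1.0, 0.002, -0.001]]
wrist_force: [1.1, 0.0, 1.0]
opening: 0.0001
time: 6.35
tcp_pos: [0.5674, -0.1795, 0.1112]
tool_rot: [[-0.0, -0.258, 0.966], [0.002, 0.966, 0.258], [-1.0, 0.002, 0.0]]
wrist_force: [1.2, 0.2, 1.9]
opening: 0.0001
```

```bash
python3 -m handwheel '0 0 20 0 0 0 0;0 0 40 0 0 0 0;-30 0 40 0 0 0 0;-30 0 0 0 0 0 0;0 0 0 0 0 0 0'; python3 ang.py e.png
```

```text
time: 6.98
tcp_pos: [0.5038, -0.1797, 0.2133]
tool_rot: [[-0.003, -0.257, 0.966], [0.002, 0.966, 0.257], [-1.0, 0.003, -0.002]]
wrist_force: [1.0, 0.5, 0.2]
opening: -0.0003
64 angle med [-0.85  0.28  0.36]
```

View pics/e.png

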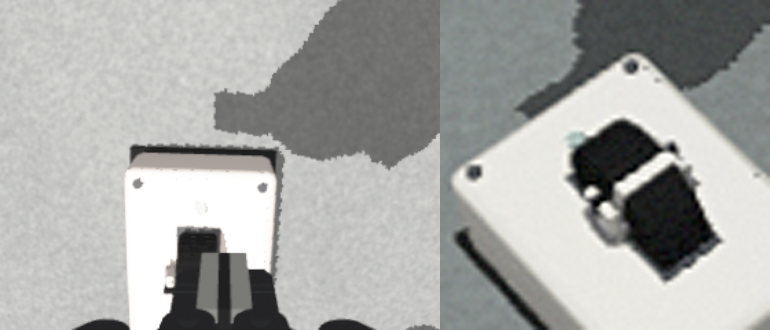

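```bash
python3 -m handwheel '35 2 0 0 0 0 0;38 1 -30 0 0 0 0;0 0 -45 0 0 0 0;0 0 -20 0 0 0 0;0 0 0 0 0 0 0'
```

```text
time: 7.7
tcp_pos: [0.5853, -0.1748, 0.113]
tool_rot: [[-0.002, -0.262, 0.965], [0.002, 0.965, 0.262], [-1.0, 0.002, -0.001]]
wrist_force: [0.0, 0.0, 1.1]
opening: 0.0002
```

```bash
python3 -m handwheel '-5 -1 0 0 0 0 0;0 0 -3 0 0 0 0'; python3 -m handwheel '0 0 -1.5 0 0 0 0'
```

```text
time: 7.95
tcp_pos: [0.5811, -0.1762, 0.1111]
tool_rot: [[-0.0, -0.262, 0.965], [0.002, 0.965, 0.262], [-1.0, 0.002, 0.0]]
wrist_force: [-0.8, 0.5, 1.8]
opening: 0.0004
time: 8.07
tcp_pos: [0.5817, -0.1762, 0.1109]
tool_rot: [[0.002, -0.262, 0.965], [0.002, 0.965, 0.262], [-1.0, 0.001, 0.002]]
wrist_force: [-1.5, 1.6, 6.1]
opening: 0.0
```

```bash
python3 -m handwheel '-4 -1 -1.5 0 0 0 0'; python3 -m handwheel '-4 -1 -1.5 0 0 0 0'; python3 -m handwheel '-2 -0.5 -1.5 0 0 0 0'
```

```text
time: 8.2
tcp_pos: [0.5794, -0.1767, 0.111]
tool_rot: [[0.006, -0.262, 0.965], [0.002, 0.965, 0.262], [-1.0, 0.0, 0.006]]
wrist_force: [1.1, 3.5, 6.2]
opening: 0.0002
time: 8.32
tcp_pos: [0.5768, -0.1773, 0.1111]
tool_rot: [[0.01, -0.263, 0.965], [0.002, 0.965, 0.263], [-1.0, -0.0, 0.01]]
wrist_force: [0.9, 2.2, 4.0]
opening: 0.0004
time: 8.45
tcp_pos: [0.5759, -0.1774, 0.1111]
tool_rot: [[0.013, -0.263, 0.965], [0.003, 0.965, 0.263], [-1.0, -0.001, 0.013]]
wrist_force: [1.0, 2.2, 6.2]
opening: -0.0001
```

```bash
python3 -m handwheel '-4 -1 -1.5 0 0 0 0;-3 -0.5 -1 0 0 0 0'; python3 -m handwheel '0 0 25 0 0 0 0;0 0 40 0 0 0 0;-50 0 40 0 0 0 0;-60 0 0 0 0 0 0;-60 0 0 0 0 0 0'
python3 ang.py f.png; python3 - <<'E'
from h import *
im,d=vision.capture("top"); ex=np.array([np.cos(np.radians(13.3)),np.sin(np.radians(13.3))]);ey=np.array([-ex[1],ex[0]])
v,u=np.mgrid[:480,:640]; P=world("top",u,v,d)
X=(P[...,:2]-[.573,-.1775])@ex; Y=(P[...,:2]-[.573,-.1775])@ey; Z=P[...,2]-.058
m=(abs(Y)<.009)&(abs(X)<.03)&(Z>.004)&(im.min(-1)>110); print(m.sum(),"X",np.round(np.percentile(X[m],[10,50,90]),4),"angle",np.median(np.arctan2(X[m],Z[m])))
b=cv2.imread("pics/f.png")
cv2.imwrite("pics/g.png",np.hstack([b[:,440:],cv2.resize(im[205:285,390:470],(330,330),interpolation=2)[...,::-1]]))
E
```

```text
time: 8.7
tcp_pos: [0.571, -0.1785, 0.1111]
tool_rot: [[0.019, -0.264, 0.964], [0.003, 0.965, 0.264], [-1.0, -0.002, 0.019]]
wrist_force: [0.9, 0.4, 2.5]
opening: -0.0
time: 9.32
tcp_pos: [0.3996, -0.1793, 0.2164]
tool_rot: [[0.018, -0.265, 0.964], [0.0, 0.964, 0.265], [-1.0, -0.005, 0.018]]
wrist_force: [-0.2, -0.7, 0.6]
opening: 0.0
54 angle med [-0.6  -0.05  0.04]
79 X [-0.0038  0.0003  0.0262] angle 0.008974705887470591
```

View pics/g.png

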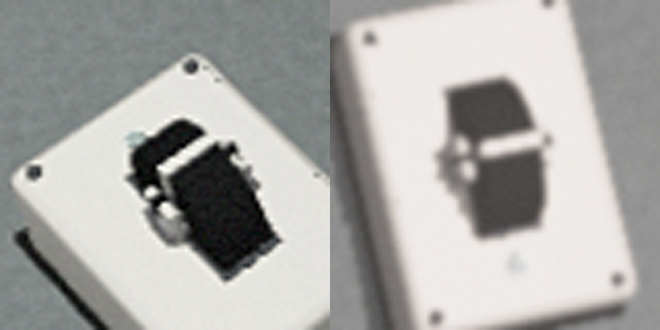

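```bash
python3 -m handwheel '0 0 0 0 0 0 0;0 0 0 0 0 0 0'; python3 - <<'E'
from h import *
im,d=vision.capture("top")
for n in ["thermostat_index","mill"]:
    r=models.cut_out("top",n)[:1]
    print(n,[(q["conf"],np.round(q["rect"])) for q in r])
print(manip.finish_job())
E
```

```text
time: 9.72
tcp_pos: [0.4002, -0.1795, 0.217]
tool_rot: [[0.019, -0.264, 0.964], [0.001, 0.965, 0.264], [-1.0, -0.004, 0.019]]
wrist_force: [-0.2, 1.4, -0.6]
opening: -0.0
thermostat_index [(0.72, array([209., 241., 227., 266.]))]
mill [(0.96, array([305., 179., 338., 226.]))]
the job is handed in; nothing more can be done
None
```

I rolled the large dimmer wheel towards the robot with the closed fingertips until its index bar stood straight up, then backed clear and handed the job in at about 10 s.

- **Strokes:** It took three. The first lowered the wheel from about 0.95 to 0.29 rad. The second pressed too lightly and slipped without turning it. The third, pressed harder, finished the turn.
- **Dimmer wheel:** The last measurements were -0.05 rad (scene camera) and +0.01 rad (top camera), and in the picture the bar lines up with the pointers. My first reading, 0.95, was slightly below the stated starting range of 1 to 1.5, so the scene camera may read a few hundredths low. That is well inside the 0.26 rad tolerance.
- **Mill and thermostat wheel:** Both were detected where they were at the start, to within 1–3 pixels in the top camera. I never brought the arm near either one. I did not measure the thermostat index angle separately.
- **Contact:** The peak contact force I read was about 18 N at the wrist. The arm was clear of everything at hand-in.

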